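Close a split arm housing on its dowels and hold it shut

ROBOT

A 7-joint arm with a two-finger parallel gripper is mounted at the origin on the work surface. World frame = base frame: x ahead of the robot, y to its left, z up, the work surface at z = 0. Lengths are in m, angles in rad, forces in N, time in s.
With the tool pointing down it reaches from about 0.4 to 0.875 m from the base axis. Payload 6.5 kg.
Tool frame: the origin (TCP) lies at the centre of the arm's flange, where the gripper is bolted on; the fingertips stand 173 mm ahead of it and the grasp point (between the pads) lies 155 mm ahead of it; z points along the fingers, y is the line along which they close (so a half turn about z gives the same grasp; the last joint's range is limited). The gripper opens to 85 mm and grips with 20 to 120 N. Pads are 22 mm wide; open, the fingers measure 114 mm over their backs; the gripper's body (76 mm by 85 mm) begins 54 mm behind the grasp point. The pads swing forward as they close: fully open they stand 13 mm farther back than shut.
Start: joints at [1.276, 0.536, -0.004, 1.538, 0.003, 1.067, -0.071], TCP at [0.147, -0.633, 0.405] pointing down, gripper open.
Joint ranges: [-2.7, 2.7], [-0.37, 2.16], [-1.27, 1.26], [0.24, 2.4], [-1.31, 4.45], [0.19, 1.91], [-2.76, 2.76]. Speed limits (rad/s): [2.39, 2.39, 3.14, 3.14, 3.14, 3.14, 3.14].

INTERFACE

Orientations are given as [roll, pitch, yaw] about the fixed x, y, z axes, in that order (R = Rz(yaw) Ry(pitch) Rx(roll)).
In Python, from rig import env gives the robot as it stands. The module is installed in compiled form; this text tells all that it offers.
- The arm moves only by the shell command python3 -m inch 'ROWS' [OPENING] [FORCE]. ROWS is JSON, a list of rows, each a list of 6 numbers: the shift along the tool's x, y, z in m, then the turn, a rotation vector about the tool's x, y, z in degrees. In form: [[x, y, z, rx, ry, rz], ...]. A call has 1 to 5 rows; each row shifts and turns the commanded pose from where the row before left it, along the tool's axes as they then stand; what a row does not reach is not made up. A row lasts 1/10 s, in which the tool goes at most 50 mm and 8.59 degrees, less where a joint would pass 70% of its speed; a pose out of reach is approached as far as the arm can. A call is refused whole if a number of a shift passes 0.05 or a number of a turn 8.59, either way. A call with a gripper value outside its range is refused whole. OPENING is the gripper's target within -1 to 1 (fully open at 1, half-way at 0, shut at -1), set as the call begins (- or left out, the last holds). The fingers move at their own pace and stop on an object; FORCE is the grip in N (left out, the last holds). Time passes only in rows, so rows that do not move let the fingers close. It gives the time, the measured TCP pose, the force, the opening and the grip force at its end, in the units of the state.
- env.state(): the state, without advancing time (a new reading comes with each control period).
- env.snapshot(name): name is "scene" or "top" or "wrist"; returns a dict with "pixels" (480x640x3 uint8, red, green, blue), "z_map" (480x640 float32, m along the optical axis (not along the pixel's ray), 0 where there is no reading), "intrinsics" (3x3 intrinsics, pixels), "world_from_camera" (4x4, takes a point from camera to world coordinates); the wrist camera has in their place "hand_eye" (4x4, takes a point from camera to tool coordinates, whose origin is the TCP and whose axes are the flange's). Camera axes: x right, y up, looking along -z (the intrinsics and any distortion apply to the point x, -y, -z); pixel columns grow to the right and rows downward; lengths in m; the calibration is good to about 2 mm. A picture is of the moment at which its call begins: read the wrist's pose just before it.
- env.sign_off(): hands the job in; it is judged then, once.
Trained networks look in a picture, given as the dict that the camera call returned (one of the last four; its "shot" number tells which), for a name from the list of things; names that differ only in an ending like _2 or _b are one class to them, and where a whole thing is asked for, a point or a joint stands for the part that bears it (a point fixed in the world has none). Each returns a list of dicts, best first, with "conf" (0 to 1); they miss things now and then, are a little off and sometimes report something else, mostly with a low value. They report only what shows in the picture. A call takes as long as a camera call.
- env.search_frame(picture, target): "point" ([x, y, z] in m, in world coordinates, good to about 4 mm: the middle of the surface that is visible of it).
- env.landmark_of(picture, target): "point" ([x, y, z] in m, in world coordinates, good to about 4 mm: a listed point, or the origin of a listed thing).
The state is a dict: "t": time; "qpos": joint angles; "dq": joint speeds; "tau": joint torques, N m; "position": TCP position; "ee_rot": TCP orientation; "force": force on the tool from outside, world axes, zero at the start; "moment": the same for the moment, N m; "gripper_width": finger opening in m; "grip_force": force on a finger pad.
Only numpy, scipy, OpenCV 4.12 (cv2) and the standard library are available. Lean on these libraries where they do the work, as an engineer would, in place of code of your own. Each camera call takes 0.05 s, during which the arm holds its last target. There are 200 camera calls.

TASK

Press the blue connector block fully home, flush, into the recess of the lower housing half that is bolted to the dark plate. Then take the loose upper half, fit it on the two brass dowels (wide end over wide end) and press it down against the red spring pins until the two halves meet. Finish while still holding it pressed shut with the gripper, since the springs lift it if you let go; leave the other things on the bench where they are.

Things in the scene. Friction and masses are not known exactly. Their poses are not given: they have to be found in the camera images.
- block_center (a point): Centre (half-way up) of the loose blue plastic connector block with brass contact strips on top: 44 (its x) x 24 (its y) x 24 tall, 50 g, lying on the bench. Either way round fits the recess.
- recess (a point): Centre of the mouth of the lower half's recess, in the plane of its joint face, 39 above the bench; z up, x along the half towards its wide end, y across. The recess is 47 (x) x 27 (y), 25 deep: the block, fully down, has its top 1 mm below the face and its centre 13 mm below. The walls along its sides are 6.5 thick.
- dowel_wide (a point): Centre of the brass dowel of the wide end, at the level of the joint face (same axes as recess). The dowel is 12 in diameter and stands 16 above the face, its last 5 tapering to a diameter of 5.
- dowel_narrow (a point): The same for the narrow end: 8 in diameter, stands 16 above the face, its last 5 tapering to a diameter of 3. The dowels are 144 apart.
- cover_center (a point): Middle (17 above the underside) of the loose upper half, lying right way up on the bench. z up, x towards its wide end, y across. Grip it here across y: a central hump 70 (x) x 40 (y) x 34 tall, its sides parallel down to the underside. The flat ends (10 thick, outline of the lower half) each have a hole through for a dowel.
- hole_wide (a point): Centre of the hole of the upper half's wide end, at its underside: diameter 15. It meets dowel_wide when shut.
- hole_narrow (a point): Centre of the hole of the narrow end, at the underside: diameter 11 (too small for the thick dowel). It meets dowel_narrow when shut.
- cover: The whole upper half, aluminium, about 0.3 kg, flat underside; origin at the centre of its underside.
- base: The fixed lower half: aluminium, a middle bar 40 wide (y), a round wide end of radius 32 centred at x = +72, a round narrow end of radius 20 centred at x = -72, on a dark steel plate 240 x 100 x 8. Origin on the bench under the centre of the recess, 39 below the joint face; axes as recess.
- pin_wide (a joint): Red spring pin, 8 across, at x = +44 on the centre line of the lower half, between recess and wide end. Value = how far it is pushed down (m): 0 = free, standing 5 mm above the joint face; 0.005 = level with the face (it can go 0.006). It takes 2.6 N to start and 5 N at 0.005.
- pin_narrow (a joint): The same at x = -44. The two pins together carry the upper half's weight (they hold it about 5 mm off the face) and take about 10 N in all to be pressed level.
- jar: Bystander: jar of screws with a yellow lid, 56 across, 64 tall; to be left alone.
- tape: Bystander: roll of yellow tape lying flat, 90 across, 24 high; to be left alone.
- driver: Bystander: screwdriver with a red handle, lying down; to be left alone.
- spare: Bystander: loose laser-cut aluminium arm plate, 122 x 40 x 6, lying flat; to be left alone.
- gauge: Bystander: steel gauge block, 75 x 30 x 20; to be left alone.

How it is judged:
On the way:
1. the blue block is fully down in the recess of the lower half, its top flush with the joint face or just below it (horizontal distance between block_center and recess below 0.004 m and z of block_center in the frame of recess below -0.0112 m and angle between the x axis of block_center and the x axis of recess, either way round below 0.12 rad), for 0.2 s.
At the end, for the whole second after the job is handed in: Block home (within 4 mm and 0.12 rad of the recess, top at most 0.8 mm above the face); each hole within 3.5 mm of its own dowel, gap under 1.8 mm at both ends, pins down over 3.2 mm; gripper on the upper half (over 3 N), which bears on the lower half with over 6 N, for the last second (all of step 1 and horizontal distance between hole_wide and dowel_wide below 0.0035 m and z of hole_wide in the frame of dowel_wide between -0.003 and 0.0018 m and value of joint each of pin_wide, pin_narrow above 0.0032 m and horizontal distance between hole_narrow and dowel_narrow below 0.0035 m and z of hole_narrow in the frame of dowel_narrow between -0.003 and 0.0018 m and contact force between the fingers and cover above 3 N and contact force between cover and base above 6 N); the arm keeps its last pose, push and grip.
It fails at once if the jar is pushed out of its place (over 30 mm) (distance of jar from where it was at the start of the episode above 0.03 m).
It fails at once if the tape is pushed out of its place (over 30 mm) (distance of tape from where it was at the start of the episode above 0.03 m).
It fails at once if the driver is pushed out of its place (over 30 mm) (distance of driver from where it was at the start of the episode above 0.03 m).
It fails at once if the spare is pushed out of its place (over 30 mm) (distance of spare from where it was at the start of the episode above 0.03 m).
It fails at once if the gauge is pushed out of its place (over 30 mm) (distance of gauge from where it was at the start of the episode above 0.03 m).
It also fails if it takes over 66 s, if anything falls off the work surface, if the arm or the gripper's body presses on something with over 40 N, if the wrist force passes 120 N, or if a joint passes its speed limit or range.

## Working session

There is one attempt and no reset: what is moved stays moved. The work goes in short steps, Python scripts to look and compute and a shell command to move; the robot and the scene stay as the last step left them, time stands still between calls to the robot, and variables do not carry over. Pictures are saved under pics/ and viewed, at most 10 in all, crops included, and the job is handed in when it is done.

```bash
mkdir -p pics; cat > h.py <<'E'
import numpy as np, cv2
from rig import env
from scipy.spatial.transform import Rotation as R
def save(p,n): cv2.imwrite('pics/'+n,p['pixels'][:,:,::-1])
def cloud(p,s=None):
    K=p['intrinsics'];z=p['z_map'];v,u=np.mgrid[:480,:640]
    P=np.stack([(u-K[0,2])/K[0,0]*z,-(v-K[1,2])/K[1,1]*z,-z],-1)
    if 'world_from_camera' in p: T=p['world_from_camera']
    else:
        A=np.eye(4);A[:3,:3]=R.from_euler('xyz',s['ee_rot']).as_matrix();A[:3,3]=s['position'];T=A@p['hand_eye']
    W=P@T[:3,:3].T+T[:3,3]; W[z==0]=np.nan
    return W
E
python3 - <<'E'
from h import *
s=env.state();print({k:np.round(v,3).tolist() for k,v in s.items()})
p=env.snapshot('top');save(p,'top.png');W=cloud(p)
for n in ['block_center','recess','dowel_wide','dowel_narrow','cover_center','hole_wide','hole_narrow','jar','tape','driver','spare','gauge']:
    r=env.landmark_of(p,n);print(n,[(np.round(d['point'],3).tolist(),round(d['conf'],2)) for d in r[:2]])
E
```

```text
{'t': 0.0, 'qpos': [1.276, 0.537, -0.004, 1.539, 0.003, 1.067, -0.071], 'dq': [0.002, -0.0, 0.001, 0.002, -0.001, 0.0, 0.001], 'tau': [-0.001, -58.341, 1.048, -25.911, 0.012, 0.01, -0.0], 'position': [0.147, -0.633, 0.404], 'ee_rot': [-3.14, 0.0, 0.229], 'force': [0.804, 0.02, -0.35], 'moment': [0.0, -0.003, 0.042], 'grip_force': 0.0, 'gripper_width': 0.085}
block_center [([0.587, -0.012, 0.007], 0.53), ([0.473, -0.402, -0.003], 0.35)]
recess [([0.52, 0.185, 0.039], 0.77), ([0.521, 0.186, 0.0], 0.51)]
dowel_wide [([0.591, 0.185, 0.044], 0.58), ([0.774, -0.071, 0.003], 0.22)]
dowel_narrow [([0.445, 0.189, 0.041], 0.95)]
cover_center [([0.553, -0.215, 0.021], 0.81)]
hole_wide [([0.615, -0.244, 0.0], 0.65), ([0.445, 0.191, 0.038], 0.45)]
hole_narrow [([0.488, -0.184, -0.001], 0.87)]
jar [([0.779, -0.067, -0.0], 0.76), ([0.518, 0.183, 0.037], 0.15)]
tape [([0.518, 0.184, 0.037], 0.7), ([0.784, 0.13, -0.004], 0.54)]
driver [([0.487, 0.435, -0.0], 0.66)]
spare [([0.408, -0.003, -0.003], 0.73), ([0.47, -0.399, -0.001], 0.57)]
gauge [([0.47, -0.4, -0.003], 0.85)]
```

View pics/top.png

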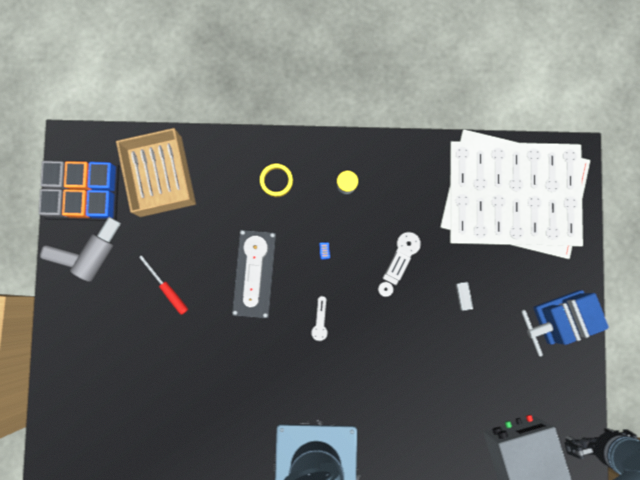

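```bash
D='[0.0356,-0.0316,0,0,0,0]'
python3 -m inch '[[0.0356,-0.0316,0,0,0,0],[0.0356,-0.0316,0,0,0,0],[0.0356,-0.0316,0,0,0,0],[0.0356,-0.0316,0,0,0,0],[0.0356,-0.0316,0,0,0,0]]' >/dev/null
python3 -m inch '[[0.0356,-0.0316,0,0,0,0],[0.0356,-0.0316,0,0,0,0],[0.0356,-0.0316,0,0,0,0],[0.0356,-0.0316,0,0,0,0],[0.0356,-0.0316,0,0,0,0]]' >/dev/null
python3 -m inch '[[0.0356,-0.0316,0,0,0,0],[0.0356,-0.0316,0,0,0,0],[0.0356,-0.0316,0,0,0,0],[0.0356,-0.0316,0,0,0,0],[0,0,0,0,0,6.5]]' >/dev/null
python3 -m inch '[[0,0,0,0,0,6.6],[0,0,0.03,0,0,0],[0,0,0.03,0,0,0],[0,0,0,0,0,0],[0,0,0,0,0,0]]'
python3 - <<'E'
from h import *
s=env.state();p=env.snapshot('wrist');save(p,'w1.png');W=cloud(p,s);np.set_printoptions(precision=3,suppress=True)
print(s['position'],s['ee_rot'],p['hand_eye'],p['intrinsics'])
for n in ['block_center']:
    for d in env.landmark_of(p,n)[:3]:print(n,np.round(d['point'],4),d['conf'])
im=p['pixels'].astype(int);m=(im[...,2]>im[...,0]+40)&(im[...,2]>80)&np.isfinite(W[...,2])
for t in (W[...,2]>.018)&(W[...,2]<.03)&m,: 
    q=W[t][:,:2];print(len(q),cv2.minAreaRect(q.astype(np.float32)*1000),np.median(W[t][:,2]))
E
```

```text
t: 2.65
position: [0.5326, -0.0892, 0.3451]
ee_rot: [-3.141, 0.001, 0.0]
force: [1.6, 0.2, 1.1]
gripper_width: 0.0859
grip_force: 0.0
[ 0.533 -0.089  0.345] [-3.141  0.001  0.   ] [[ 0.     0.964  0.264  0.067]
 [ 1.    -0.    -0.001 -0.001]
 [-0.001  0.264 -0.964  0.031]
 [ 0.     0.     0.     1.   ]] [[383.472   0.    321.179]
 [  0.    383.472 245.03 ]
 [  0.      0.      1.   ]]
block_center [ 0.584 -0.007  0.012] 0.9
1537 ((587.9302978515625, -10.414674758911133), (44.002845764160156, 24.549518585205078), 5.82642936706543) 0.023661375836149023
```

View pics/w1.png

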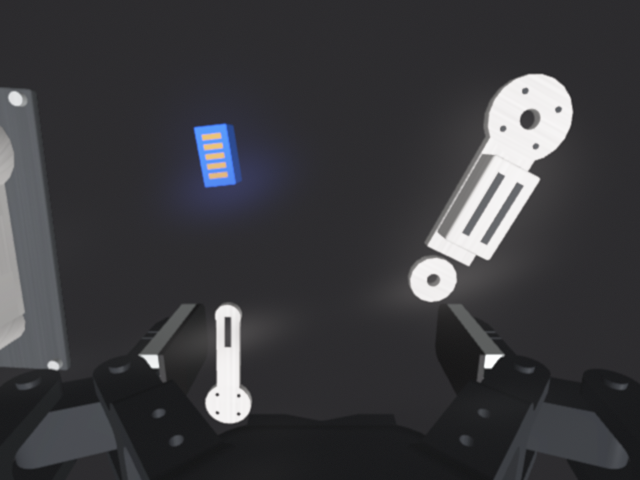

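```bash
python3 -m inch '[[0.027,-0.0395,0,0,0,0],[0.0275,-0.0395,0,0,0,0],[0,0,0.04,0,0,-5.8],[0,0,0.04,0,0,0],[0,0,0.04,0,0,0]]'
python3 -m inch '[[0,0,0.03,0,0,0],[0,0,0.0093,0,0,0],[0,0,0,0,0,0],[0,0,0,0,0,0],[0,0,0,0,0,0]]'
python3 -m inch '[[0,0,0,0,0,0],[0,0,0,0,0,0],[0,0,0,0,0,0],[0,0,0,0,0,0],[0,0,0,0,0,0]]' -1 30
python3 -m inch '[[0,0,0,0,0,0],[0,0,0,0,0,0],[0,0,0,0,0,0],[0,0,0,0,0,0],[0,0,0,0,0,0]]'
```

```text
t: 3.25
position: [0.5882, -0.0099, 0.2253]
ee_rot: [3.141, -0.004, 0.102]
force: [0.6, -0.2, -1.2]
gripper_width: 0.0854
grip_force: 0.0
t: 3.75
position: [0.5881, -0.0101, 0.1875]
ee_rot: [3.141, -0.004, 0.101]
force: [0.7, 0.2, 0.3]
gripper_width: 0.0855
grip_force: 0.0
t: 4.25
position: [0.5871, -0.0101, 0.1856]
ee_rot: [3.142, -0.0, 0.101]
force: [-1.0, 1.0, 2.8]
gripper_width: 0.0231
grip_force: 30.3
t: 4.75
position: [0.5871, -0.0101, 0.1856]
ee_rot: [3.142, -0.0, 0.101]
force: [-2.2, -0.0, 4.7]
gripper_width: 0.0234
grip_force: 30.5
```

```bash
python3 -m inch '[[0,0,-0.05,0,0,0],[0,0,-0.05,0,0,0],[0,0,-0.045,0,0,0],[-0.0254,-0.0408,0,0,0,0],[-0.0254,-0.0408,0,0,0,0]]' 
python3 -m inch '[[-0.0254,-0.0408,0,0,0,5.8],[-0.022,-0.043,0,0,0,0],[-0.022,-0.043,0,0,0,0],[0,0,0,0,0,0],[0,0,0,0,0,0]]'
python3 - <<'E'
from h import *
s=env.state();p=env.snapshot('wrist');save(p,'w2.png');W=cloud(p,s);np.savez('w2.npz',W=W,im=p['pixels'])
print(s['position'],s['ee_rot'])
for n in ['recess','dowel_wide','dowel_narrow','pin_wide','pin_narrow','block_center']:
    for d in env.landmark_of(p,n)[:2]:print(n,np.round(d['point'],4),round(d['conf'],2))
E
```

```text
t: 5.25
position: [0.5282, 0.0657, 0.3316]
ee_rot: [3.142, -0.003, 0.098]
force: [-1.1, 2.6, -1.1]
gripper_width: 0.0236
grip_force: 29.9
t: 5.75
position: [0.4541, 0.1908, 0.3301]
ee_rot: [3.141, 0.001, 0.003]
force: [-0.1, -0.7, -0.3]
gripper_width: 0.0233
grip_force: 29.8
[0.45409014 0.19078531 0.33011182] [3.14131398e+00 5.84204914e-04 3.33373064e-03]
recess [0.5223 0.1884 0.0396] 0.64
dowel_wide [0.588  0.1801 0.0429] 0.71
dowel_narrow [0.4429 0.1884 0.039 ] 0.55Traceback (most recent call last):
  File "<stdin>", line 5, in <module>
ValueError: it knows: base, block_center, cover, cover_center, dowel_narrow, dowel_wide, driver, gauge, hole_narrow, hole_wide, jar, recess, spare, tape
```

View pics/w2.png

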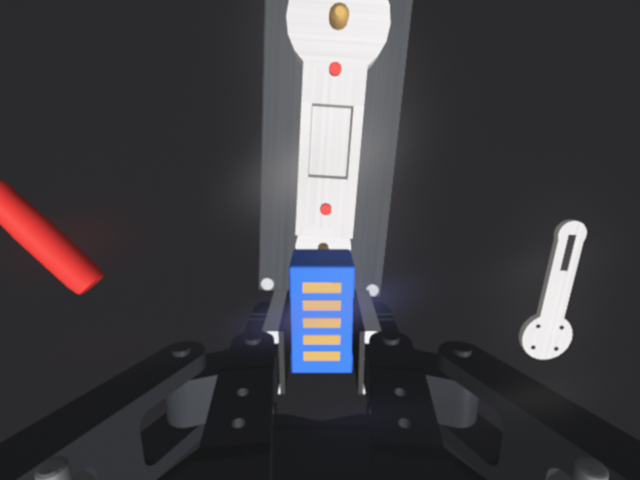

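```bash
cat > meas.py <<'E'
from h import *
def red_blobs(W,im):
    im=im.astype(int);m=((im[...,0]>140)&(im[...,1]<90)&(im[...,2]<90)&(W[...,2]>.041)&(W[...,2]<.047)).astype(np.uint8)
    n,L,st,c=cv2.connectedComponentsWithStats(m);out=[]
    for i in range(1,n):
        if st[i,4]>15: out.append((c[i],st[i,4],np.nanmedian(W[L==i],0)))
    return out
def bluetop(W,im,zmin):
    im=im.astype(int);v=W[...,2];blue=((im[...,2]>im[...,0]+40)&(im[...,2]>90))|((im[...,0]>im[...,2]+30)&(im[...,1]>120))
    m=blue&(v>zmin)&(v<zmin+.07)
    z=np.nanpercentile(v[m],80);t=m&(abs(v-z)<.002)
    return z,t.sum(),cv2.minAreaRect((W[t][:,:2]*1000).astype(np.float32)),np.median(W[t],0)
E
python3 - <<'E'
from meas import *
d=np.load('w2.npz');W,im=d['W'],d['im']
B=red_blobs(W,im)
for b in B:print(b)
print(bluetop(W,im,.13))
c=[b[2] for b in B];
if len(c)==2:
    a,b=sorted(c,key=lambda q:q[0]);print('mid',(a+b)/2,'yaw deg',np.degrees(np.arctan2(b[1]-a[1],b[0]-a[0])),np.linalg.norm(b-a))
# recess outline: dark pixels in gray around
g=im.min(-1);roi=np.zeros_like(g,bool);roi[98:184,304:358]=1
m=roi&(g<150);q=W[m];K=q[np.isfinite(q[:,2])]
print(m.sum(),cv2.minAreaRect((K[:,:2]*1000).astype(np.float32)),np.percentile(K[:,2],[5,50,95]))
print('face z',np.nanmedian(W[190:200,310:320,2]), 'floor', np.nanmedian(W[130:150,320:340,2]))
E
```

```text
(np.float64(0.16883059392021332), np.int64(6435), ((455.53424072265625, 191.02578735351562), (44.49577331542969, 24.074604034423828), 0.3533972501754761), array([0.45737224, 0.19094626, 0.16837329]))
118 ((519.5337524414062, 185.17501831054688), (26.671682357788086, 47.20133590698242), 86.53453826904297) [0.01839945 0.02376091 0.02886569]
face z 0.03893140971371145 floor 0.013764172307165423
```

```bash
cat >> meas.py <<'E'
def onplane(p,s,uv,z):
    K=p['intrinsics'];uv=np.atleast_2d(uv).astype(float)
    A=np.eye(4);A[:3,:3]=R.from_euler('xyz',s['ee_rot']).as_matrix();A[:3,3]=s['position'];T=A@p['hand_eye']
    r=np.c_[(uv[:,0]-K[0,2])/K[0,0],-(uv[:,1]-K[1,2])/K[1,1],-np.ones(len(uv))]@T[:3,:3].T
    return T[:3,3]+r*((z-T[2,3])/r[:,2])[:,None]
E
python3 - <<'E'
from meas import *
s=env.state();p=env.snapshot('wrist');im=p['pixels'].astype(int);W=cloud(p,s)
m=((im[...,0]>im[...,1]+80)&(im[...,0]>im[...,2]+80)).astype(np.uint8);m[:,:280]=0;m[:,400:]=0;m[40:]*=1;m[:40]=0;m[225:]=0
n,L,st,c=cv2.connectedComponentsWithStats(m);P=[]
for i in range(1,n):
    if st[i,4]>20: w=onplane(p,s,c[i],.043)[0];P.append(w);print('pin',c[i],st[i,4],w)
if len(P)==2:
    b,a=P;print('mid',(a+b)/2,np.degrees(np.arctan2(b[1]-a[1],b[0]-a[0])),np.linalg.norm(b-a))
g=im.min(-1);roi=np.zeros_like(g,bool);roi[98:184,304:358]=1
v,u=np.nonzero(roi&(g<150));q=onplane(p,s,np.c_[u,v],.039);print('recess',cv2.minAreaRect((q[:,:2]*1000).astype(np.float32)))
m=(im[...,0]>im[...,2]+50)&(im[...,1]>60);m[40:]=0;v,u=np.nonzero(m);print('dowel px',u.mean(),v.min(),v.max(),'top',np.nanmax(W[m][:,2]),np.nanmedian(W[m&(W[...,2]>.052)],0))
# face outline
f=(abs(W[...,2]-.039)<.003);f[60:240]*=1;rows=[(r,np.nonzero(f[r,280:400])[0][[0,-1]]+280) for r in range(80,230,10)]
e=np.array([np.mean([onplane(p,s,(x,r),.039)[0] for x in xs],0) for r,xs in rows]);k=np.polyfit(e[:,0],e[:,1],1);print('bar centreline y at .5195:',np.polyval(k,.5195),'deg',np.degrees(np.arctan(k[0])))
E
```

```text
pin [329.59375  70.84375] 128 [0.56358424 0.18308145 0.043     ]
pin [321.47368421 211.05263158] 95 [0.47622266 0.18825928 0.043     ]
mid [0.51990345 0.18567036 0.043     ] -3.391890067568301 0.08751488590686943
recess ((519.1859130859375, 179.43310546875), (35.189537048339844, 46.283226013183594), 84.09087371826172)
dowel px 333.18848167539267 6 31 top 0.05602111023583495 [0.59105743 0.18147644 0.05372972]Traceback (most recent call last):
  File "<stdin>", line 13, in <module>
numpy._core._exceptions._UFuncOutputCastingError: Cannot cast ufunc 'multiply' output from dtype('int64') to dtype('bool') with casting rule 'same_kind'
```

```bash
python3 -m inch '[[0.032,0.003,0.02,0,0,3.6],[0.032,0.0025,0.02,0,0,0],[0,0,0.025,0,0,0],[0,0,0.02,0,0,0],[0,0,0,0,0,0]]' 
python3 -m inch '[[0,0,0,0,0,0],[0,0,0,0,0,0],[0,0,0,0,0,0]]' 
python3 - <<'E'
from meas import *
s=env.state();p=env.snapshot('wrist');save(p,'w3.png');W=cloud(p,s);print(s['position'],s['ee_rot'],s['force'])
z,n,r,c=bluetop(W,p['pixels'],.04);print(z,n,r)
E
```

```text
t: 6.5
position: [0.5178, 0.1808, 0.2427]
ee_rot: [3.139, 0.005, -0.064]
force: [-0.5, 1.0, -0.1]
gripper_width: 0.023
grip_force: 29.8
t: 6.8
position: [0.519, 0.1825, 0.2466]
ee_rot: [-3.141, -0.002, -0.063]
force: [-0.2, -0.0, -0.4]
gripper_width: 0.0235
grip_force: 29.8
[0.51903461 0.18248409 0.24663767] [-3.14076162e+00 -1.95558094e-03 -6.29289313e-02] [-0.18117526 -0.01270045 -0.35535199]
0.08529429007986536 6411 ((520.8720703125, 182.83413696289062), (23.998628616333008, 44.48832702636719), 86.1422348022461)
```

View pics/w3.png

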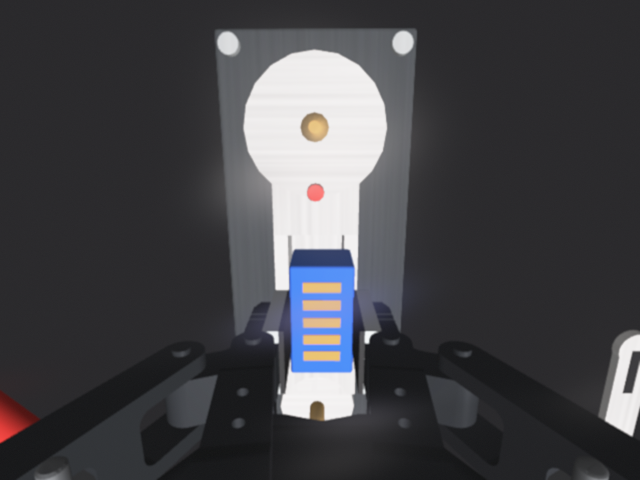

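```bash
python3 - <<'E'
from meas import *
s=env.state();p=env.snapshot('wrist');im=p['pixels'].astype(int);print(s['position'],s['ee_rot'][2])
from scipy.optimize import least_squares as LS
yaw=np.radians(-3.5);ax=np.array([np.cos(yaw),np.sin(yaw)])
m=(im.min(-1)>150).astype(np.uint8);m[:45]=0;m[175:]=0;m[:,:235]=0;m[:,395:]=0
C=max(cv2.findContours(m,cv2.RETR_EXTERNAL,cv2.CHAIN_APPROX_NONE)[0],key=len)[:,0];C=C[C[:,1]<165]
q=onplane(p,s,C,.039)[:,:2];f=LS(lambda a:np.hypot(*(q-a[:2]).T)-a[2],[.59,.18,.032],loss='soft_l1',f_scale=.0005).x;print('disc',f,'->recess',f[:2]-.072*ax)
def cen(m):
    v,u=np.nonzero(m);return u.mean(),v.mean()
red=((im[...,0]>im[...,1]+80)&(im[...,0]>im[...,2]+80));red[:,:290]=0;red[:,340:]=0;red[240:]=0
w=onplane(p,s,cen(red),.044)[0,:2];print('pin',w,'->',w-.044*ax)
br=(im[...,0]>im[...,2]+50)&(im[...,0]-im[...,1]<80);br[155:]=0;br[:100]=0
v,u=np.nonzero(br);w=onplane(p,s,(u.mean(),v.mean()),.05)[0,:2];print('dowel',u.mean(),v.mean(),w,'->',w-.072*ax)
def edge(r):
    row=im[r,260:372].min(-1);return row
for r in (240,245,250): 
    row=edge(r);i=np.nonzero(row<170)[0]+260;a=i[(i>284)&(i<296)];b=i[(i>337)&(i<349)];
    if len(a)and len(b):
        A,B=onplane(p,s,[(a.mean(),r),(b.mean(),r)],.037);print('recess edges',a,b,A[:2],B[:2],(A+B)[:2]/2)
    o=np.nonzero(im[r,255:380].min(-1)>140)[0]+255;A,B=onplane(p,s,[(o[0],r),(o[-1],r)],.039);print('bar',(A+B)[:2]/2,np.hypot(*(A-B)[:2]))
E
```

```text
[0.51890787 0.18251852 0.24646135] -0.06273804449914033
disc [0.59173407 0.18141418 0.03136702] ->recess [0.51986836 0.18580968]
pin [0.56401889 0.18300167] -> [0.52010096 0.18568781]
dowel 315.3826923076923 126.79230769230769 [0.59166692 0.18094944] -> [0.51980122 0.18534493]
recess edges [289 290] [342 343] [0.54097432 0.19697283] [0.53938813 0.17154823] [0.54018123 0.18426053]
bar [0.54070954 0.18443768] 0.04039676863297703
recess edges [289 290] [342 343] [0.53849194 0.19718186] [0.53690014 0.17166704] [0.53769604 0.18442445]
bar [0.53825225 0.18460061] 0.04054012236525002
recess edges [289 290 294 295] [338 339 340 341 342 343 344 345 346 347 348] [0.53591652 0.19618456] [0.53437935 0.17154514] [0.53514793 0.18386485]
bar [0.53579236 0.18500355] 0.04020586039044527
```

```bash
python3 -m inch '[[-0.0011,-0.0027,0,0,0,0],[0,0,0,0,0,0],[0,0,0.01,0,0,0],[0,0,0.01,0,0,0],[0,0,0.004,0,0,0]]' 
python3 -m inch '[[0,0,0.003,0,0,0],[0,0,0.003,0,0,0],[0,0,0,0,0,0]]'
```

```text
t: 7.4
position: [0.5173, 0.1849, 0.2199]
ee_rot: [3.141, 0.001, -0.063]
force: [-0.4, -0.3, -0.9]
gripper_width: 0.0234
grip_force: 29.9
t: 7.7
position: [0.5174, 0.1851, 0.2149]
ee_rot: [3.141, 0.001, -0.063]
force: [-0.2, -0.5, -1.4]
gripper_width: 0.0233
grip_force: 29.9
```

```bash
python3 -m inch '[[0,0,0.002,0,0,0],[0,0,0,0,0,0]]'
python3 -m inch '[[0,0,0,0,0,0],[0,0,0,0,0,0],[0,0,0,0,0,0],[0,0,0,0,0,0]]' -0.2
python3 -m inch '[[0,0,-0.03,0,0,0],[0.0018,0,-0.02,0,0,0],[0,0,0,0,0,0],[0,0,0,0,0,0],[0,0,0,0,0,0]]'
python3 - <<'E'
from meas import *
s=env.state();p=env.snapshot('wrist');save(p,'w4.png');W=cloud(p,s);print(s['position'],s['ee_rot'],s['force'])
z,n,r,c=bluetop(W,p['pixels'],.02);print(z,n,r)
E
```

```text
t: 7.9
position: [0.5176, 0.1852, 0.2133]
ee_rot: [3.142, 0.0, -0.063]
force: [-0.6, 0.3, 0.2]
gripper_width: 0.0229
grip_force: 29.9
t: 8.3
position: [0.5177, 0.1852, 0.2135]
ee_rot: [-3.142, -0.0, -0.063]
force: [-0.7, 1.5, -0.9]
gripper_width: 0.0343
grip_force: 0.0
t: 8.8
position: [0.5189, 0.1849, 0.2625]
ee_rot: [3.141, 0.001, -0.063]
force: [-0.4, -0.3, -0.1]
gripper_width: 0.0339
grip_force: 0.0
[0.51892023 0.18485744 0.26252558] [ 3.14086596e+00  1.42678649e-03 -6.26449714e-02] [-0.4303838  -0.3241493  -0.08930209]
0.03936396520201265 2622 ((508.4732360839844, 185.98892211914062), (23.561525344848633, 118.5478286743164), 85.5523681640625)
```

View pics/w4.png

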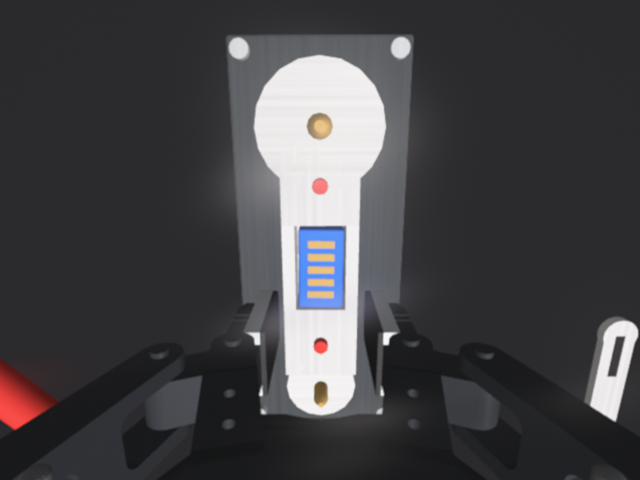

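```bash
python3 -m inch '[[0,0,0,0,0,0],[0,0,0,0,0,0],[0,0,0,0,0,0]]' -1
python3 - <<'E'
from meas import *
s=env.state();p=env.snapshot('wrist');im=p['pixels'].astype(int);W=cloud(p,s);print(s['position'],s['ee_rot'][2],s['gripper_width'])
b=(im[...,2]>im[...,0]+60);b[:225]=0;b[312:]=0;b[:,:295]=0;b[:,347:]=0
print('block z',np.nanpercentile(W[b][:,2],[5,25,50,75,95]),'left wall',np.nanmedian(W[240:295,286:292,2]),'front',np.nanmedian(W[205:215,310:330,2]))
for r in (235,300): print(r,np.nanmedian(W[r-3:r+3,305:340,2]))
def cen(m):
    v,u=np.nonzero(m);return u.mean(),v.mean()
red=((im[...,0]>im[...,1]+80)&(im[...,0]>im[...,2]+80));red[:,:300]=0;red[:,340:]=0;red[170:200]&=True
a=red.copy();a[200:]=0;a[:170]=0;c=red.copy();c[:330]=0;c[360:]=0
A,C=[onplane(p,s,cen(k),.0435)[0] for k in (a,c)];print('pins',A,C,(A+C)/2,np.linalg.norm(A-C),np.degrees(np.arctan2((A-C)[1],(A-C)[0])))
br=(im[...,0]>im[...,2]+50);br[155:]=0;br[:100]=0
print('dowel',onplane(p,s,cen(br),.05)[0])
v,u=np.nonzero(b);print('block',cv2.minAreaRect((onplane(p,s,np.c_[u,v],.038)[:,:2]*1000).astype(np.float32)))
E
```

```text
t: 9.15
position: [0.5193, 0.1851, 0.263]
ee_rot: [3.141, 0.001, -0.063]
force: [0.3, -1.6, -0.5]
gripper_width: 0.0004
grip_force: 0.0
[0.51926143 0.18507961 0.26302828] -0.06256137350140123 0.0004191675561908814
block z [0.03641317 0.03727126 0.0377328  0.0381885  0.03895331] left wall 0.03880317565095642 front 0.03873599828671419
235 0.03767417969260202
300 0.102680173829789
pins [0.56395779 0.18305438 0.0435    ] [nan nan nan] [nan nan nan] nan nan
dowel [0.59166739 0.18096158 0.05      ]
block ((521.1973876953125, 185.21714782714844), (23.931997299194336, 40.98890686035156), 85.6886978149414)<stdin>:7: RuntimeWarning: Mean of empty slice.
  ret = ret.dtype.type(ret / rcount)
```

```bash
python3 -m inch '[[0,0,0.03,0,0,0],[0,0,0.016,0,0,0],[0,0,0.004,0,0,0],[0,0,0.002,0,0,0],[0,0,0.002,0,0,0]]'
python3 -m inch '[[0,0,0.001,0,0,0],[0,0,0,0,0,0]]'
```

```text
t: 9.7
position: [0.5188, 0.1851, 0.2113]
ee_rot: [3.14, 0.002, -0.063]
force: [-14.1, -6.4, 40.7]
gripper_width: 0.0002
grip_force: 20.1
t: 9.9
position: [0.5188, 0.1851, 0.2114]
ee_rot: [3.14, 0.002, -0.063]
force: [-11.4, -4.5, 30.2]
gripper_width: -0.0003
grip_force: 15.3
```

```bash
python3 -m inch '[[0,0,-0.05,0,0,0],[0,0,-0.05,0,0,0],[0.0066,0.0441,0,0,0,0],[0.0066,0.0441,0,0,0,0],[0.0066,0.0441,0,0,0,0]]' 1 >/dev/null
python3 -m inch '[[0.0066,0.0441,0,0,0,0],[0.0066,0.0441,0,0,0,0],[0.0066,0.0441,0,0,0,0],[0.0066,0.0441,0,0,0,0],[0.0066,0.0441,0,0,0,0]]' >/dev/null
python3 -m inch '[[0.0066,0.0441,0,0,0,0],[0,0,0,0,0,7.2],[0,0,0,0,0,7.2],[0,0,0,0,0,7.2],[0,0,0,0,0,0]]'
python3 -m inch '[[0,0,0,0,0,0],[0,0,0,0,0,0],[0,0,0,0,0,0]]'
python3 - <<'E'
from meas import *
s=env.state();p=env.snapshot('wrist');save(p,'w5.png');W=cloud(p,s);print(s['position'],s['ee_rot']);np.savez('w5.npz',W=W,im=p['pixels'])
for n in ['cover_center','hole_wide','hole_narrow']:
    for d in env.landmark_of(p,n)[:2]:print(n,np.round(d['point'],4),round(d['conf'],2))
t=(W[...,2]>.031)&(W[...,2]<.037);q=(W[t][:,:2]*1000).astype(np.float32);print(len(q),cv2.minAreaRect(q),np.median(W[t][:,2]))
E
```

```text
t: 11.4
position: [0.5541, -0.2147, 0.3093]
ee_rot: [-3.142, -0.001, -0.441]
force: [0.1, -0.6, 0.3]
gripper_width: 0.0851
grip_force: 0.0
t: 11.7
position: [0.5538, -0.2148, 0.3085]
ee_rot: [-3.141, -0.0, -0.438]
force: [-0.6, 0.6, -0.4]
gripper_width: 0.0856
grip_force: 0.0
[ 0.55384095 -0.21475342  0.30853713] [-3.14146125e+00 -1.63657567e-04 -4.38121080e-01]
cover_center [ 0.5515 -0.2161  0.0197] 0.78
hole_wide [ 0.6164 -0.2472 -0.0032] 0.96
hole_narrow [ 0.4815 -0.1784  0.0023] 0.89
6063 ((550.1827392578125, -215.07540893554688), (39.738250732421875, 70.07398223876953), 64.06015014648438) 0.03387105443683214
```

View pics/w5.png

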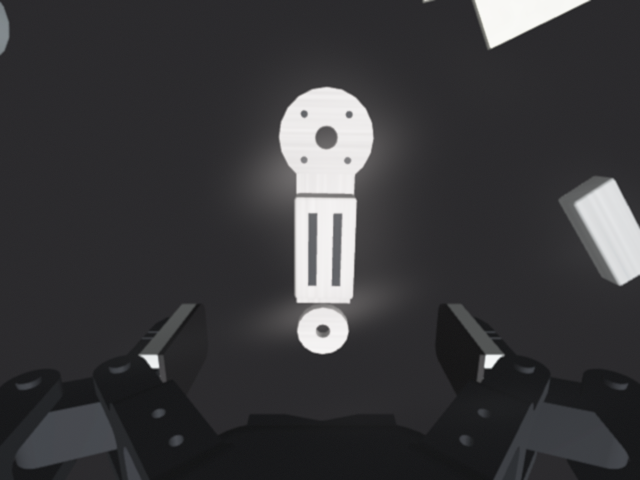

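```bash
python3 -m inch '[[-0.0031,0.0018,0.04,0,0,0.8],[0,0,0.04,0,0,0],[0,0,0.03,0,0,0],[0,0,0.0225,0,0,0],[0,0,0,0,0,0]]'
python3 -m inch '[[0,0,0,0,0,0],[0,0,0,0,0,0],[0,0,0,0,0,0],[0,0,0,0,0,0],[0,0,0,0,0,0]]' -1 90
python3 -m inch '[[0,0,-0.005,0,0,0],[0,0,-0.02,0,0,0],[0,0,-0.04,0,0,0],[0,0,-0.04,0,0,0],[0,0,0,0,0,0]]'
python3 -m inch '[[0,0,0,0,0,0],[0,0,0,0,0,0],[0,0,0,0,0,0]]'
python3 - <<'E'
from meas import *
s=env.state();p=env.snapshot('wrist');save(p,'w6.png');W=cloud(p,s);print(s['position'],s['ee_rot'],s['force']);np.savez('w6.npz',W=W,im=p['pixels'])
A=R.from_euler('xyz',s['ee_rot']).as_matrix();Q=(W-s['position'])@A;np.save('Q6.npy',Q)
for n in ['hole_wide','hole_narrow','cover_center']:
    for d in env.landmark_of(p,n)[:1]:print(n,np.round((np.array(d['point'])-s['position'])@A,4),round(d['conf'],2))
E
```

```text
t: 12.4
position: [0.5487, -0.2144, 0.1729]
ee_rot: [3.141, 0.006, -0.453]
force: [0.3, 0.4, -0.2]
gripper_width: 0.0855
grip_force: 0.0
t: 12.9
position: [0.5511, -0.2154, 0.1777]
ee_rot: [-3.141, -0.003, -0.454]
force: [-1.3, -0.3, 6.3]
gripper_width: 0.0387
grip_force: 91.9
t: 13.4
position: [0.5523, -0.2158, 0.2867]
ee_rot: [-3.14, -0.01, -0.454]
force: [0.2, 0.4, -1.9]
gripper_width: 0.0387
grip_force: 91.0
t: 13.7
position: [0.5495, -0.2148, 0.2794]
ee_rot: [3.141, 0.003, -0.454]
force: [-0.1, 0.1, -2.2]
gripper_width: 0.0386
grip_force: 91.0
[ 0.54950975 -0.21477982  0.27936725] [ 3.14120352e+00  3.05472611e-03 -4.53503066e-01] [-0.14102089  0.12273706 -2.18151134]
cover_center [0.0002 0.0033 0.1604] 0.97
```

View pics/w6.png

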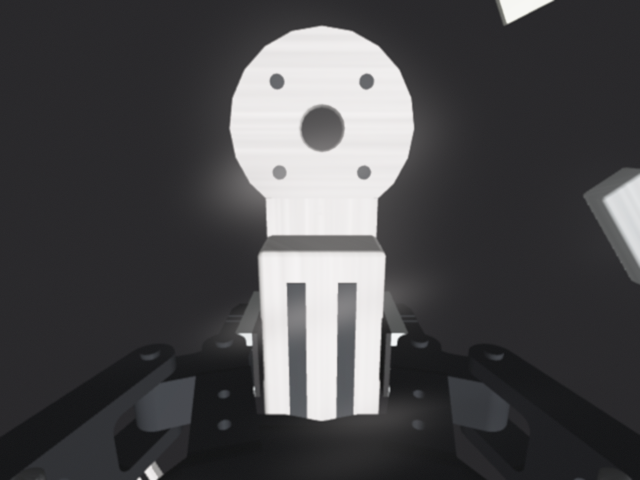

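```bash
cat >> meas.py <<'E'
from scipy.optimize import least_squares as LS
def toolpt(p,uv,z):
    T=p['hand_eye'];K=p['intrinsics'];uv=np.atleast_2d(uv).astype(float)
    r=np.c_[(uv[:,0]-K[0,2])/K[0,0],-(uv[:,1]-K[1,2])/K[1,1],-np.ones(len(uv))]@T[:3,:3].T
    return T[:3,3]+r*((z-T[2,3])/r[:,2])[:,None]
def circ(q,r): return LS(lambda a:np.hypot(*(q-a[:2]).T)-a[2],[*q.mean(0),r],loss='soft_l1',f_scale=.0005).x
E
python3 - <<'E'
from meas import *
p=env.snapshot('wrist');im=p['pixels'].astype(int);s=env.state();W=cloud(p,s)
A=R.from_euler('xyz',s['ee_rot']).as_matrix();Q=(W-s['position'])@A
disc=np.zeros((480,640),bool);disc[30:195,235:410]=1;disc&=(im.min(-1)>180)
zz=Q[disc];zd=np.nanmedian(zz[:,2]);g=np.isfinite(zz[:,2])&(abs(zz[:,2]-zd)<.004);k=np.linalg.lstsq(np.c_[zz[g,:2],np.ones(g.sum())],zz[g,2],rcond=None)[0];print('disc plane z',zd,'slopes deg',np.degrees(k[:2]),'z at 0.072',k[0]*.072+k[2])
dark=((im.min(-1)<150)).astype(np.uint8)[100:157,295:350]
C=max(cv2.findContours(dark,cv2.RETR_EXTERNAL,cv2.CHAIN_APPROX_NONE)[0],key=len)[:,0]+[295,100]
up=C  # rim
print('hole',circ(toolpt(p,up,zd)[:,:2],.0075))
m=(im.min(-1)>150).astype(np.uint8);m[195:]=0
C=max(cv2.findContours(m,cv2.RETR_EXTERNAL,cv2.CHAIN_APPROX_NONE)[0],key=len)[:,0];C=C[C[:,1]<185];print('disc',circ(toolpt(p,C,zd)[:,:2],.032))
t=Q[258:380,250:395];hz=np.nanmedian(Q[300:380,310:335,2]);f=abs(t[...,2]-hz)<.002;q=t[f];print('hump z',hz,cv2.minAreaRect((q[:,:2]*1000).astype(np.float32)),q[:,0].max())
e=[]
for r in range(262,320,6):
    c=np.nonzero(f[r-258])[0]+250;e.append(toolpt(p,[(c[0]+c[-1])/2,r],hz)[0])
e=np.array(e);k=np.polyfit(e[:,0],e[:,1],1);print('hump line deg',np.degrees(k[0]),'y at 0',k[1])
e=[]
for r in range(200,232,5):
    c=np.nonzero((abs(Q[r,:,2]-zd)<.003))[0];c=c[(c>250)&(c<400)];e.append(toolpt(p,[(c[0]+c[-1])/2,r],zd)[0])
print('neck mid',np.array(e)[[0,3,-1],:2]);print(s['position'],s['ee_rot'])
E
```

```text
disc plane z 0.1681699998551652 slopes deg [ 0.22543756 -0.07405519] z at 0.072 0.16815838753447465
hole [ 0.07084266 -0.00029647  0.0072106 ]
disc [ 0.07082091 -0.000513    0.0311734 ]
hump z 0.14391881311134458 ((10.34223747253418, -0.28833961486816406), (43.7122917175293, 46.9809684753418), 0.3033306896686554) 0.032198975519131035
hump line deg -3.059630073216326 y at 0 0.0008434546243735465
neck mid [[ 0.04613665 -0.00046355]
 [ 0.04066983 -0.00046006]
 [ 0.03508719 -0.00045649]]
[ 0.55010873 -0.21500334  0.28026221] [ 3.14147510e+00  1.07883846e-03 -4.53579030e-01]
```

```bash
python3 -m inch '[[0,0,0,0,0,-7.5],[0,0,0,0,0,-7.5],[0,0,0,0,0,-7.5],[-0.0053,-0.0398,0,0,0,0],[-0.0053,-0.0398,0,0,0,0]]' >/dev/null
python3 -m inch '[[-0.0053,-0.0398,0,0,0,0],[-0.0053,-0.0398,0,0,0,0],[-0.0053,-0.0398,0,0,0,0],[-0.0053,-0.0398,0,0,0,0],[-0.0053,-0.0398,0,0,0,0]]' >/dev/null
python3 -m inch '[[-0.0053,-0.0398,0,0,0,0],[-0.0053,-0.0398,0,0,0,0],[-0.0053,-0.0398,0,0,0,0],[0,0,0,0,0,0],[0,0,0,0,0,0]]'
python3 -m inch '[[0,0,0,0,0,0],[0,0,0,0,0,0],[0,0,0.016,0,0,0],[0,0,0,0,0,0],[0,0,0,0,0,0]]'
python3 - <<'E'
from meas import *
s=env.state();p=env.snapshot('wrist');save(p,'w7.png');print(s['position'],s['ee_rot'])
E
```

```text
t: 15.45
position: [0.5213, 0.1867, 0.2807]
ee_rot: [-3.141, 0.0, -0.058]
force: [0.2, -0.7, -3.4]
gripper_width: 0.0388
grip_force: 91.3
t: 15.95
position: [0.5216, 0.1846, 0.2648]
ee_rot: [3.141, 0.001, -0.062]
force: [-0.1, 0.8, -1.7]
gripper_width: 0.0388
grip_force: 91.3
[0.52162951 0.18460507 0.26482153] [ 3.14094833e+00  7.58781065e-04 -6.20880467e-02]
```

View pics/w7.png

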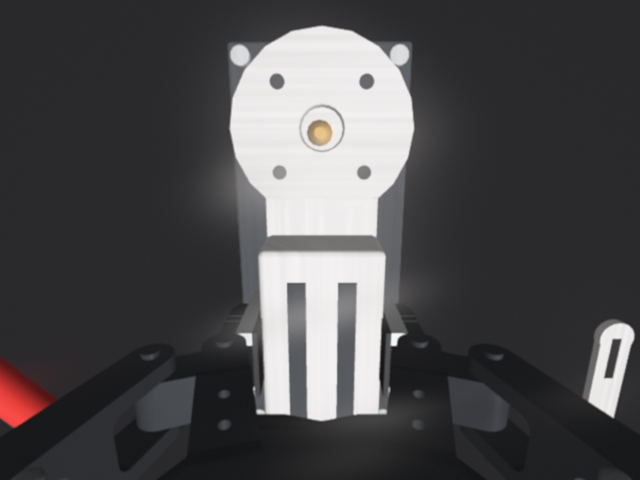

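```bash
python3 - <<'E'
from meas import *
s=env.state();p=env.snapshot('wrist');im=p['pixels'].astype(int);h=s['position'][2]
br=(im[...,0]>im[...,2]+50);br[157:]=0;br[:100]=0;br[:,:298]=0;br[:,348:]=0
v,u=np.nonzero(br);
for z in (.050,): print('dowel tool',u.mean(),v.mean(),len(u),toolpt(p,(u.mean(),v.mean()),h-z))
tip=br&(im[...,0]>215);v,u=np.nonzero(tip);print('tip',len(u),u.mean(),v.mean(),toolpt(p,(u.mean(),v.mean()),h-.055))
for c0 in (239,400):
    a=np.zeros(br.shape,bool);a[40:70,c0-14:c0+14]=1;a&=im.min(-1)>150;v,u=np.nonzero(a);print('screw',u.mean(),v.mean(),toolpt(p,(u.mean(),v.mean()),h-.010))
E
```

```text
dowel tool 322.3352435530086 133.8939828080229 349 [[6.98382775e-02 7.86535020e-05 2.15194832e-01]]
tip 140 321.9357142857143 134.24285714285713 [[ 6.96145815e-02 -1.18156531e-04  2.10194832e-01]]
screw 241.78756476683938 57.32642487046632 [[ 0.10969633 -0.04285679  0.25519483]]
screw 397.37931034482756 57.622988505747124 [[0.10959662 0.04027916 0.25519483]]
```

```bash
python3 -m inch '[[-0.0011,0.0003,0,0,0,0],[0,0,0.015,0,0,0],[0,0,0.012,0,0,0],[0,0,0,0,0,0],[0,0,0,0,0,0]]'
python3 -m inch '[[0,0,0.004,0,0,0],[0,0,0.003,0,0,0],[0,0,0,0,0,0],[0,0,0,0,0,0]]'
```

```text
t: 16.55
position: [0.5202, 0.1852, 0.2371]
ee_rot: [3.141, 0.001, -0.061]
force: [0.7, 1.1, -2.3]
gripper_width: 0.0388
grip_force: 91.3
t: 16.95
position: [0.5205, 0.1852, 0.2309]
ee_rot: [3.142, -0.0, -0.061]
force: [-0.0, 0.6, -2.2]
gripper_width: 0.0385
grip_force: 91.3
```

```bash
python3 -m inch '[[0,0,0.003,0,0,0],[0,0,0.003,0,0,0],[0,0,0,0,0,0]]'
python3 -m inch '[[0,0,0.002,0,0,0],[0,0,0.002,0,0,0],[0,0,0,0,0,0]]'
```

```text
t: 17.25
position: [0.5202, 0.1851, 0.2244]
ee_rot: [3.141, 0.001, -0.061]
force: [-0.0, 1.0, -2.1]
gripper_width: 0.0388
grip_force: 91.3
t: 17.55
position: [0.5206, 0.1852, 0.221]
ee_rot: [3.142, -0.0, -0.061]
force: [-1.7, -0.8, 3.1]
gripper_width: 0.0385
grip_force: 91.7
```

```bash
python3 -m inch '[[0,0,0.002,0,0,0],[0,0,0.001,0,0,0],[0,0,0.001,0,0,0],[0,0,0,0,0,0]]'
python3 -m inch '[[0,0,0.001,0,0,0],[0,0,0,0,0,0],[0,0,0,0,0,0]]'
```

```text
t: 17.95
position: [0.5206, 0.1853, 0.2172]
ee_rot: [-3.142, -0.0, -0.061]
force: [-2.5, -0.0, 6.1]
gripper_width: 0.0383
grip_force: 92.0
t: 18.25
position: [0.5205, 0.1853, 0.2166]
ee_rot: [3.142, -0.0, -0.061]
force: [-3.3, -1.6, 10.0]
gripper_width: 0.0388
grip_force: 92.9
```

```bash
python3 -m inch '[[0,0,0.001,0,0,0],[0,0,0.001,0,0,0],[0,0,0,0,0,0]]' -1 115
python3 -m inch '[[0,0,0.001,0,0,0],[0,0,0,0,0,0],[0,0,0,0,0,0]]'
```

```text
t: 18.55
position: [0.5205, 0.1854, 0.2166]
ee_rot: [3.141, -0.001, -0.061]
force: [-10.4, -4.1, 33.9]
gripper_width: 0.0383
grip_force: 115.6
t: 18.85
position: [0.5205, 0.1855, 0.2166]
ee_rot: [3.141, -0.001, -0.061]
force: [-13.7, -6.1, 44.9]
gripper_width: 0.0388
grip_force: 116.9
```

```bash
python3 -m inch '[[0,0,-0.001,0,0,0],[0,0,0,0,0,0],[0,0,0,0,0,0],[0,0,0,0,0,0]]'
python3 - <<'E'
from meas import *
s=env.state();p=env.snapshot('wrist');save(p,'w8.png');im=p['pixels'];W=cloud(p,s)
d=np.zeros((480,640),bool);d[30:225,235:410]=1;d&=(im.min(-1)>150)&(abs(W[...,2]-.049)<.006);q=W[d];k=np.linalg.lstsq(np.c_[q[:,:2]-[.52,.185],np.ones(len(q))],q[:,2],rcond=None)[0]
print('disc top',np.median(q[:,2]),'slopes deg',np.degrees(k[:2]),'z at wide/narrow',k[2]+k[0]*.072,k[2]-k[0]*.072,'hump',np.nanmedian(W[300:380,310:335,2]),s['force'],s['grip_force'])
E
```

```text
t: 19.25
position: [0.5205, 0.1854, 0.2166]
ee_rot: [3.141, -0.001, -0.061]
force: [-10.6, -4.7, 33.2]
gripper_width: 0.0385
grip_force: 115.3
disc top 0.04871178970869117 slopes deg [-0.06184579 -0.06044071] z at wide/narrow 0.04869431362583111 0.0488497490418439 hump 0.07275708009890607 [-10.57843649  -4.72024216  33.18121166] 115.29940908774734
```

View pics/w8.png

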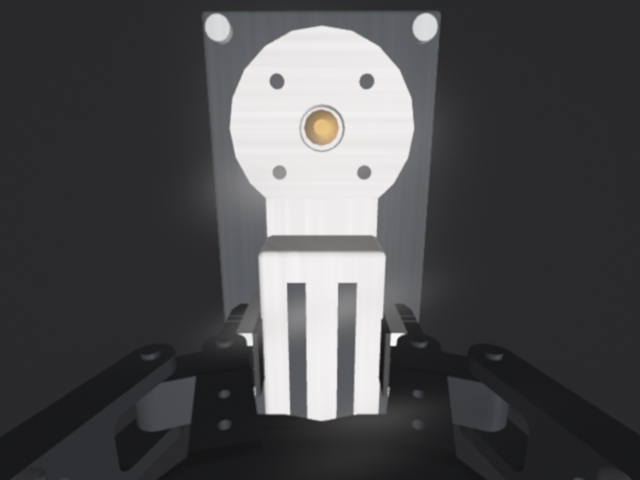

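The picture shows the dowel centred in the wide hole at (321,128). The flat top is level at 48.7 mm (49 expected), so the halves are shut.

```bash
python3 -c "
from rig import env
print(env.sign_off())"
```

```text
the job is handed in; nothing more can be done
None
```

I pressed the block flush into the recess, fitted the upper half on both dowels and handed the job in at about 19 s with the gripper still holding it shut at about 33 N. My last checks showed it level and closed, but `sign_off()` returned no verdict.

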